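Load a chip on the probe station and hold the loupe over it in focus

TASK

Load the chip carrier onto the probe station's chuck, chip upwards, so that it lies flat and covers the innermost vacuum groove all round, and let go of it. Then take the loupe from its rest by the handle and hold it level and still with the lens centred over the chip at the focal height marked by the tip of the height gauge's scriber. Never touch the chip or its carrier with the loupe, leave the gauge, positioners, tweezers and wafer case as they are, and finish while still holding the loupe there: do not put it down.

Things in the scene. Friction and masses are not known exactly. Their poses are not given: they have to be found in the camera images.
- carrier: Chip carrier: bare aluminium block 50 x 50 mm, 14 mm thick, about 0.1 kg, with a white ceramic chip package (28 mm square, 2 mm high) on top and a small black chip in its middle. Starts chip up on the bench, left or right of the station, the loupe being on the other side. Origin: centre of its underside; z up out of the chip face, x and y along its edges.
- chip (a point): The chip: centre of the carrier's top face, 16 mm above the carrier's underside.
- station: Probe station, fixed: a round chuck 125 mm across (bright face, three vacuum grooves 30, 60 and 90 mm across) amid a white platen, top 55 mm above the bench, that reaches 110 mm in front of the chuck centre, 200 mm behind it and 172 mm to each side; its 160 mm wide opening faces the robot. Origin: on the bench under the chuck centre; x to the station's back, z up.
- chuck_center (a point): Centre of the chuck's flat top face, 52 mm above the bench. The carrier belongs here; the innermost groove has a radius of 15 mm.
- gauge: Height gauge fixed on the back of the platen by its magnetic base: dark base 66 x 52 x 20 mm, upright steel beam 216 mm high, slider locked at a height that differs each time, its scriber pointing sideways to the station's right. Origin: under the base, 55 mm above the bench; the scriber points along -x.
- focus_mark (a point): Tip of the height gauge's scriber (a steel blade 3 to 5 mm thick). Its height marks the focal height: the middle plane of the lens belongs level with it, 45 to 95 mm above the chip. It lies over the back of the platen, about 120 to 175 mm behind the chuck centre, 51 mm from the gauge's origin along its -x.
- loupe: Hand loupe, about 0.17 kg: lens in a black ring 62 mm across, 14 mm thick; straight flat-sided metal handle 14 mm wide, 12 mm high, from 36 to 149 mm from the lens centre. Origin: lens centre, in its middle plane; z is the lens axis (up when level), the handle runs along -x in the middle plane. Starts level in its rest, lens away from the robot. Balances some 67 mm behind the lens centre.
- loupe_grip (a point): Point on the middle of the loupe's handle, 76 mm behind the lens centre, about midway between the two uprights of the rest at the start: the place to grip, across the 14 mm width.
- loupe_rest: Loupe rest, fixed on the bench: black base 105 x 60 x 8 mm and two grey uprights 8 mm thick, 40 mm wide, 44 mm high, standing 35 mm either side of its centre along x (62 mm free between), with notches 20 mm wide and 10 mm deep, open upwards, that carry the handle, its middle 40 mm above the bench. Origin: centre of the underside; x towards the lens.
- positioner_left: Black micropositioner with bright knobs, 40 x 62 mm, 64 mm tall, standing loose on the platen's left (+y) wing, probe arm retracted. Origin: centre of its underside. Leave alone.
- positioner_right: The same on the right (-y) wing. Leave alone.
- wafer_case: Flat round white plastic wafer case, 118 mm across, 18 mm high, on the bench right of the station. Origin: centre of its underside. Leave alone.
- tweezers: Steel tweezers, 120 mm long, 8 mm high, lying on the bench. Origin: middle, underside. Leave alone.
There are look-alikes about, which are no part of the job. Of the things shaped like the carrier, the aluminium one is meant.

How it is judged (in metres and radians):
On the way, in this order (a step that is already met when the one before it is completed fails the run):
1. the carrier lies flat on the chuck over the innermost groove, let go (horizontal distance between chip and chuck_center below 0.01 m and z of carrier in the frame of chuck_center between -0.004 and 0.004 m and angle between carrier's own z axis and vertical below 0.06 rad and contact force between the fingers and carrier below 0.05 N and linear speed of carrier below 0.01 m/s), for 0.2 s.
2. the loupe is lifted clear of its rest in the gripper (height (world z) of loupe above 0.08 m and contact force between the fingers and loupe above 1 N and contact force between loupe and loupe_rest below 0.05 N), for 0.2 s.
At the end, for the whole second after the job is handed in: Carrier flat and free on the chuck, chip within 10 mm of its centre; loupe held by the gripper alone, still, level within 5 degrees, lens centre within 10 mm of the chip seen from above and within 6 mm of the height of the scriber tip, through the last second (all of step 1 and horizontal distance between loupe and chip below 0.01 m and z of loupe in the frame of focus_mark between -0.006 and 0.006 m and angle between loupe's own z axis and vertical below 0.09 rad and contact force between the fingers and loupe above 1 N and linear speed of loupe below 0.015 m/s and angular speed of loupe below 0.1 rad/s and contact force between loupe and station below 0.05 N and contact force between loupe and gauge below 0.05 N and contact force between loupe and carrier below 0.05 N and contact force between loupe and loupe_rest below 0.05 N and contact force between loupe and positioner_left below 0.05 N and contact force between loupe and positioner_right below 0.05 N); the arm keeps its last pose, push and grip.
It fails at once if the loupe touches the chip or its carrier (contact force between loupe and carrier above 0.3 N).
It fails at once if the height gauge's setting is disturbed by more than 4 mm (distance of focus_mark from where it was at the start of the episode above 0.004 m).
It fails at once if a positioner, the tweezers or the wafer case is moved more than 20 mm (distance of any of positioner_left, positioner_right, wafer_case, tweezers from where it was at the start of the episode above 0.02 m).
It also fails if it takes over 58 s, if anything falls off the work surface, if the arm or the gripper's body presses on something with over 40 N, if the wrist force passes 120 N, or if a joint passes its speed limit or range.

ROBOT

A 6-joint arm with a two-finger parallel gripper is mounted at the origin on the work surface. World frame = base frame: x ahead of the robot, y to its left, z up, the work surface at z = 0. Lengths are in mm, angles in rad, forces in N, time in s.
With the tool pointing down it reaches from about 275 to 725 mm from the base axis. Payload 15.9 kg.
Tool frame: the origin (TCP) lies at the very end of the fingers, on their centre line; the grasp point (between the pads) lies 19 mm behind it; z points along the fingers, y is the line along which they close (so a half turn about z gives the same grasp; the last joint's range is limited). The gripper opens to 85 mm and grips with 20 to 120 N. Pads are 22 mm wide; open, the fingers measure 114 mm over their backs; the gripper's body (76 mm by 85 mm) begins 54 mm behind the grasp point. The pads swing forward as they close: fully open they stand 13 mm farther back than shut.
Start: joints at [-1.254, 0.213, -0.034, 1.323, 0, 1.571], TCP at [155.757, -475.105, 231.306] pointing down, gripper open.
Joint ranges: [-2.98, 2.98], [-0.74, 1.72], [-1.14, 1.35], [-2.1, 2.04], [-1.57, 1.44], [-3.14, 3.14]. Speed limits (rad/s): [1.89, 1.89, 2.39, 2.57, 3.14, 3.14].

INTERFACE

Orientations are given as [roll, pitch, yaw] about the fixed x, y, z axes, in that order (R = Rz(yaw) Ry(pitch) Rx(roll)).
In Python, from workcell import manip gives the robot as it stands. The module is installed in compiled form; this text tells all that it offers.
- The arm moves only by the tool carry_out, never from a script. Its argument "moves" is a list that holds one entry, the list of rows, each a list of 6 numbers: the shift along the tool's x, y, z in m, then the turn, a rotation vector about the tool's x, y, z in rad. In form: [[[dx, dy, dz, wx, wy, wz], ...]]. A call has exactly 8 rows; each row shifts and turns the commanded pose from where the row before left it, along the tool's axes as they then stand; what a row does not reach is not made up. A row lasts 1/12 s, in which the tool goes at most 41.7 mm and 7.16 degrees, less where a joint would pass 70% of its speed; a pose out of reach is approached as far as the arm can. A call is refused whole if a number of a shift passes 0.0417 or a number of a turn 0.125, either way. A call with a gripper value outside its range is refused whole. "jaw" is the finger opening in m, from 0 to 0.0854, set as the call begins (left out, the last holds). The fingers move at their own pace and stop on an object; "grip_force" is the grip in N (left out, the last holds). Time passes only in rows, so rows that do not move let the fingers close, or fill a call up. It gives the time, the measured TCP pose, the force, the opening and the grip force at its end, in the units of the state.
- manip.sense(): the state, without advancing time (a new reading comes with each control period).
- manip.snapshot(name): name is "scene" or "top" or "wrist"; returns a dict with "pixels" (384x512x3 uint8, red, green, blue), "range_z" (384x512 float32, mm along the optical axis (not along the pixel's ray), 0 where there is no reading), "camera_matrix" (3x3 intrinsics, pixels), "dist" ([k1, k2, p1, p2, k3] as OpenCV has them; the pictures are not rectified), "R" (3x3) and "t" (3): a world point X has camera coordinates R X + t; the wrist camera has in their place "hand_eye" (4x4, takes a point from camera to tool coordinates, whose origin is the TCP and whose axes are the flange's). Camera axes: x right, y down, z forward; pixel columns grow to the right and rows downward; lengths in mm; the calibration is good to about 2 mm. A picture is of the moment at which its call begins: read the wrist's pose just before it.
- manip.hand_in(): hands the job in; it is judged then, once.
The state is a dict: "time": time; "qpos": joint angles; "dq": joint speeds; "joint_efforts": joint torques, N m; "tool_pos": TCP position; "tool_rot": TCP orientation; "wrist_force": force on the tool from outside, world axes, zero at the start; "moment": the same for the moment, N m; "opening": finger opening in mm; "grip_force": force on a finger pad.
Only numpy, scipy, OpenCV 4.12 (cv2) and the standard library are available. Lean on these libraries where they do the work, as an engineer would, in place of code of your own. Each camera call takes 0.05 s, during which the arm holds its last target. There are 200 camera calls.

## Working session

There is one attempt and no reset: what is moved stays moved. The work goes in short steps, Python scripts to look and compute and a tool call to move; the robot and the scene stay as the last step left them, time stands still between calls to the robot, and variables do not carry over. Pictures are saved under pics/ and viewed, at most 10 in all, crops included, and the job is handed in when it is done.

Besides the shell and the picture viewer there is one more tool, called as name(argument=value, ...), one argument or row to a line, values as JSON. carry_out: Moves the arm, as the interface text tells. Its arguments: {"type":"object","properties":{"moves":{"type":"array"},"jaw":{"type":"number"},"grip_force":{"type":"number"}},"required":["moves"]}

```bash
mkdir -p pics; cat > h.py <<'E'
import numpy as np, cv2
from workcell import manip
def snap(n):
    s=manip.sense(); d=manip.snapshot(n)
    K=np.array(d["camera_matrix"],float); D=np.array(d["dist"],float)
    if n=="wrist":
        from scipy.spatial.transform import Rotation as Ro
        T=np.eye(4); T[:3,:3]=Ro.from_euler("xyz",s["tool_rot"]).as_matrix(); T[:3,3]=s["tool_pos"]
        C=T@np.array(d["hand_eye"]); 
    else:
        R=np.array(d["R"]);t=np.array(d["t"]).ravel(); C=np.eye(4); C[:3,:3]=R.T; C[:3,3]=-R.T@t
    return d,K,D,C
def ray(uv,K,D,C):
    p=cv2.undistortPoints(np.array(uv,float).reshape(-1,1,2),K,D).reshape(-1,2)
    return np.c_[p,np.ones(len(p))]@C[:3,:3].T, C[:3,3]
def plane(uv,z,K,D,C):
    r,o=ray(uv,K,D,C); return o+r*((z-o[2])/r[:,2])[:,None]
def cloud(d,K,D,C):
    h,w=d["range_z"].shape
    u,v=np.meshgrid(np.arange(w),np.arange(h))
    r,o=ray(np.stack([u,v],-1).reshape(-1,2),K,D,C)
    P=o+r*d["range_z"].reshape(-1,1); P[d["range_z"].ravel()==0]=np.nan
    return P.reshape(h,w,3)
E
python3 - <<'E'
from h import *
print(manip.sense())
for n in("top","scene"):
    d,K,D,C=snap(n); np.savez(n+"0.npz",K=K,D=D,C=C,P=cloud(d,K,D,C),px=d["pixels"])
    cv2.imwrite(f"pics/{n}0.png",cv2.resize(d["pixels"][...,::-1],(768,576))); print(n,K,C)
E
```

```text
{'time': 0.0, 'qpos': array([-1.25399812e+00,  2.13368757e-01, -3.50675900e-02,  1.32351823e+00,
       -8.59202483e-06,  1.57078976e+00]), 'dq': array([ 0.00149944,  0.00081436, -0.00173284,  0.00068297, -0.00043431,
       -0.00013809]), 'joint_efforts': array([-3.38834834e-03, -6.86145687e+01,  4.87127173e+01,  1.68409530e-02,
       -1.81083296e-04,  1.29167478e-05]), 'tool_pos': array([ 155.64995244, -474.78319872,  230.80650744]), 'tool_rot': array([-3.14043440e+00,  8.58441850e-06,  3.16804782e-01]), 'wrist_force': array([-0.17366453,  0.98842058, -0.14113572]), 'moment': array([-0.00359585,  0.01192304, -0.01059707]), 'grip_force': 0.0, 'opening': 85.44643890131611}
top [[429.61337018   0.         249.07021579]
 [  0.         429.61337018 196.10166177]
 [  0.           0.           1.        ]] [[ 1.81068742e-02 -9.95520005e-01  9.28011939e-02  4.84449790e+02]
 [-9.99712554e-01 -1.94853004e-02 -1.39689680e-02  5.96917217e+01]
 [ 1.57146462e-02 -9.25215843e-02 -9.95586664e-01  1.37098331e+03]
 [ 0.00000000e+00  0.00000000e+00  0.00000000e+00  1.00000000e+00]]
scene [[388.47503852   0.         252.6118107 ]
 [  0.         388.47503852 186.89300861]
 [  0.           0.           1.        ]] [[-8.72855875e-01  4.20485381e-01 -2.47617982e-01  8.86437181e+02]
 [ 4.87966638e-01  7.48635481e-01 -4.48813411e-01  5.28957338e+02]
 [-3.34387091e-03 -5.12578737e-01 -8.58633716e-01  1.04365736e+03]
 [ 0.00000000e+00  0.00000000e+00  0.00000000e+00  1.00000000e+00]]
```

View pics/top0.png

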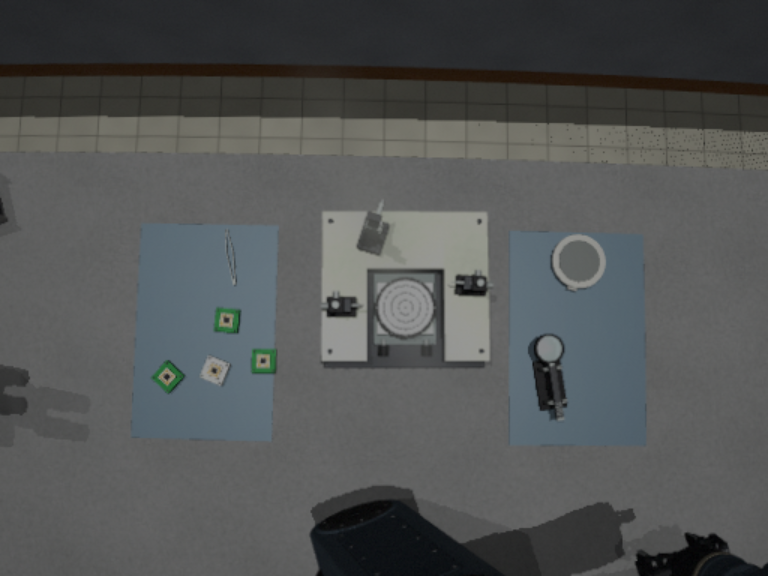

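View pics/scene0.png

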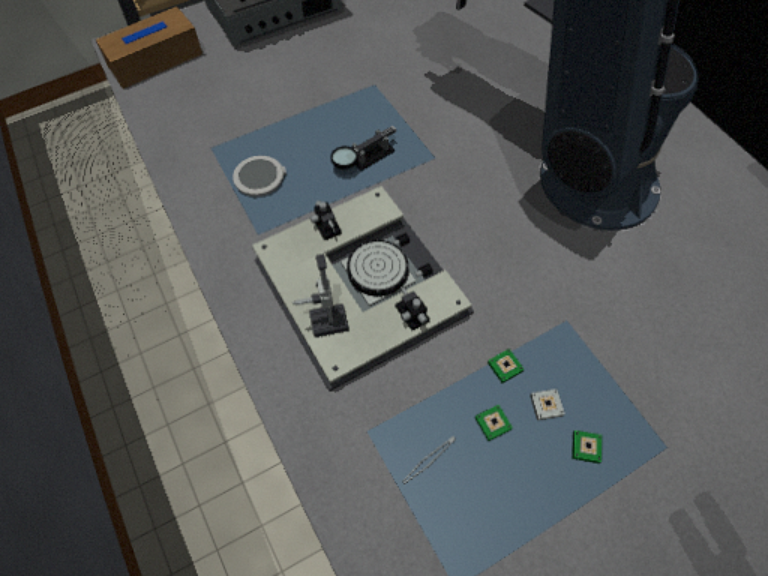

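The top view shows the aluminium carrier at display (214,370), the chuck at (405,307), the loupe lens at (548,348) with its handle end at (560,418), and the gauge base at (374,235). The scene view shows the scriber tip near (296,300).

```bash
python3 - <<'E'
from h import *
z=np.load("top0.npz"); K,D,C,P,px=[z[k] for k in("K","D","C","P","px")]
f=lambda u,v,h:plane([[u/1.5,v/1.5]],h,K,D,C)[0].round(1)
print("carrier",f(214,370,16),"chuck",f(405,307,52),"lens",f(548.5,348,40),"hend",f(560,417,40),"gauge base",f(374,235,75))
# chuck ellipse: depth ~52 bright
for n in("top","scene"):
    z=np.load(n+"0.npz"); P=z["P"]
    m=(P[...,2]>85)&(P[...,0]>450)&(P[...,0]<750)&(abs(P[...,1])<200)
    v,u=np.nonzero(m); print(n,len(u))
    Q=P[m]; 
    for zz in range(85,290,15):
        s=(Q[:,2]>=zz)&(Q[:,2]<zz+15)
        if s.any(): print(zz,s.sum(),Q[s].mean(0).round(0),Q[s].min(0).round(0),Q[s].max(0).round(0))
d=cv2.resize(np.load("scene0.npz")["px"][150:240,170:300,::-1],None,fx=6,fy=6,interpolation=cv2.INTER_CUBIC); cv2.imwrite("pics/c1.png",d)
E
```

```text
carrier [444.7 372.1  16. ] chuck [582.2 -23.8  52. ] lens [ 503.1 -325.1   40. ] hend [ 360.8 -349.3   40. ] gauge base [726.4  42.9  75. ]
top 618
85 139 [616. -27.  93.] [ 566. -195.   86.] [721. 143. 100.]
100 267 [607. -26. 105.] [ 565. -185.  100.] [722. 142. 115.]
115 31 [616.  -1. 118.] [ 574. -170.  115.] [720. 121. 123.]
130 2 [714.  43. 144.] [713.  39. 144.] [715.  48. 145.]
145 11 [715.  46. 154.] [711.  31. 146.] [719.  62. 159.]
160 30 [717.  34. 169.] [711.  17. 161.] [736.  62. 175.]
175 25 [720.  43. 180.] [712.  28. 175.] [733.  62. 190.]
190 29 [718.  44. 196.] [711.  32. 191.] [729.  60. 204.]
205 11 [719.  46. 212.] [717.  35. 206.] [723.  57. 220.]
220 9 [720.  48. 227.] [716.  35. 220.] [723.  57. 234.]
235 9 [719.  45. 240.] [717.  38. 236.] [722.  54. 247.]
250 1 [714.  39. 265.] [714.  39. 265.] [714.  39. 265.]
265 54 [722.  46. 270.] [713.  34. 265.] [731.  57. 274.]
scene 752
85 162 [622.   9.  92.] [ 567. -199.   85.] [732. 146. 100.]
100 272 [609.  -4. 105.] [ 569. -192.  100.] [733. 139. 115.]
115 42 [627.  30. 120.] [ 576. -172.  115.] [732. 124. 129.]
130 1 [740.  58. 143.] [740.  58. 143.] [740.  58. 143.]
145 32 [737.  55. 154.] [724.  39. 146.] [748.  64. 160.]
160 45 [737.  52. 165.] [723.  17. 161.] [750.  65. 174.]
175 36 [733.  55. 180.] [722.  29. 175.] [741.  64. 189.]
190 60 [730.  49. 196.] [716.  32. 191.] [740.  61. 205.]
205 10 [729.  55. 214.] [727.  48. 207.] [732.  58. 219.]
220 10 [728.  55. 228.] [725.  39. 223.] [731.  58. 235.]
235 12 [730.  56. 243.] [725.  50. 236.] [733.  58. 250.]
250 12 [729.  55. 259.] [725.  33. 252.] [735.  58. 265.]
265 58 [726.  48. 271.] [717.  34. 267.] [735.  61. 275.]
```

View pics/c1.png

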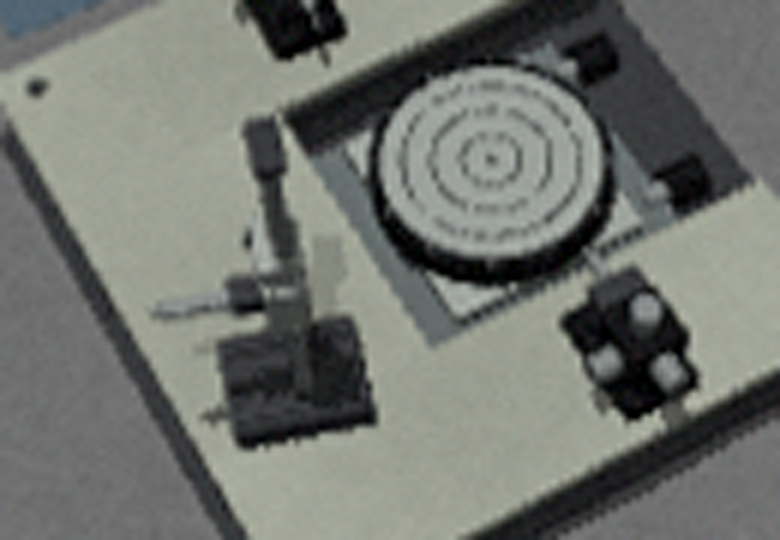

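```bash
cat >> h.py <<'E'
from scipy.spatial.transform import Rotation as Ro
def goto(pos,yaw=None):
    s=manip.sense(); R=Ro.from_euler("xyz",s["tool_rot"]); p=s["tool_pos"]
    T=Ro.from_euler("xyz",[np.pi,0,s["tool_rot"][2] if yaw is None else yaw])
    print("tcp",p.round(1),"rot",s["tool_rot"].round(4),"open",round(s["opening"],1))
    print("turn",(R.inv()*T).as_rotvec().round(4),"shift before turn",R.inv().apply(np.array(pos)-p).round(1),"shift after turn",T.inv().apply(np.array(pos)-p).round(1))
E
python3 - <<'E'
from h import *
goto([400,-40,300])
d,K,D,C=snap("wrist"); print(np.array(d["hand_eye"]).round(3),K)
E
```

```text
tcp [ 155.7 -474.8  230.9] rot [-3.1406 -0.      0.3169] open 85.2
turn [-0.001 -0.     0.   ] shift before turn [ 367.6 -337.1  -68.8] shift after turn [ 367.6 -337.   -69.1]
[[ 0.00000e+00 -9.59000e-01 -2.82000e-01  7.17360e+01]
 [ 1.00000e+00  0.00000e+00 -0.00000e+00 -1.12000e-01]
 [ 0.00000e+00 -2.82000e-01  9.59000e-01 -1.42075e+02]
 [ 0.00000e+00  0.00000e+00  0.00000e+00  1.00000e+00]] [[318.75541929   0.         253.13921803]
 [  0.         318.75541929 190.62879122]
 [  0.           0.           1.        ]]
```

carry_out(
  moves=[
    [[0.023,-0.021,-0.0043,0,0,0],[0.023,-0.021,-0.0043,0,0,0],[0.023,-0.021,-0.0043,0,0,0],[0.023,-0.021,-0.0043,0,0,0],[0.023,-0.021,-0.0043,0,0,0],[0.023,-0.021,-0.0043,0,0,0],[0.023,-0.021,-0.0043,0,0,0],[0.023,-0.021,-0.0043,0,0,0]],
  ],
)

```text
time: 0.82
tool_pos: [278.5, -256.7, 265.8]
tool_rot: [-3.142, -0.0, 0.316]
wrist_force: [0.7, -0.3, -0.5]
opening: 85.3
grip_force: 0.0
```

carry_out(
  moves=[
    [[0.023,-0.021,-0.0043,0,0,0],[0.023,-0.021,-0.0043,0,0,0],[0.023,-0.021,-0.0043,0,0,0],[0.023,-0.021,-0.0043,0,0,0],[0.023,-0.021,-0.0043,0,0,0],[0.023,-0.021,-0.0043,0,0,0],[0.023,-0.021,-0.0043,0,0,0],[0.023,-0.021,-0.0043,0,0,0]],
  ],
)

```text
time: 1.48
tool_pos: [401.1, -39.6, 300.3]
tool_rot: [3.142, -0.0, 0.317]
wrist_force: [0.5, -1.3, -0.3]
opening: 85.5
grip_force: 0.0
```

```bash
python3 - <<'E'
from h import *
d,K,D,C=snap("wrist"); P=cloud(d,K,D,C)
np.savez("st.npz",K=K,D=D,C=C,P=P,px=d["pixels"]); cv2.imwrite("pics/st.png",cv2.resize(d["pixels"][...,::-1],(768,576)))
goto([440,350,230])
E
```

```text
tcp [403.3 -36.2 300.6] rot [-3.1403e+00 -1.5000e-03  3.1880e-01] open 85.3
turn [-0.0013 -0.0015  0.    ] shift before turn [ 155.8 -355.1   71.3] shift after turn [ 155.9 -355.2   70.6]
```

View pics/st.png

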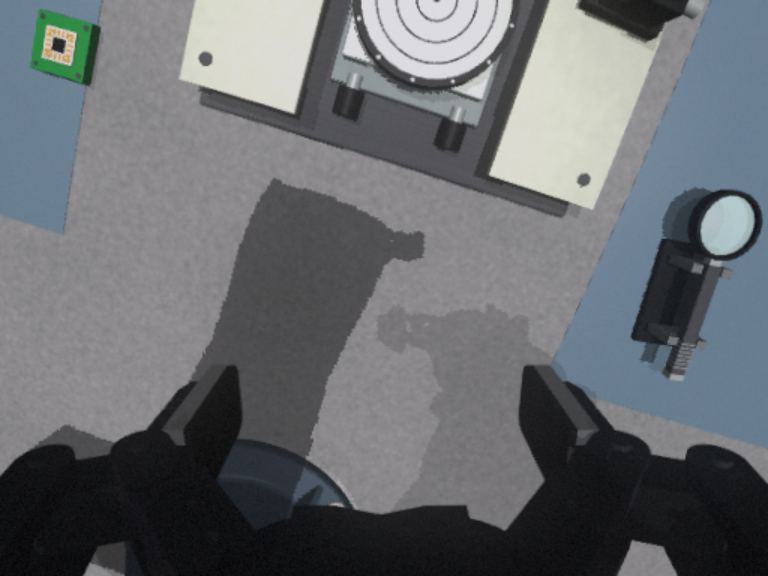

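The wrist view shows the chuck centre at display (436,4), the lens at (723,225), and the handle running to (678,375).

carry_out(
  moves=[
    [[0.0072,-0.0224,0.0044,0,0,0],[0.0072,-0.0224,0.0044,0,0,0],[0.0072,-0.0224,0.0044,0,0,0],[0.0072,-0.0224,0.0044,0,0,0],[0.0072,-0.0224,0.0044,0,0,0],[0.0072,-0.0224,0.0044,0,0,0],[0.0072,-0.0224,0.0044,0,0,0],[0.0072,-0.0224,0.0044,0,0,0]],
  ],
)

```text
time: 2.2
tool_pos: [401.9, 140.5, 264.6]
tool_rot: [-3.134, 0.0, 0.331]
wrist_force: [-0.1, -0.4, -0.0]
opening: 85.8
grip_force: 0.0
```

carry_out(
  moves=[
    [[0.0072,-0.0224,0.0044,0,0,0],[0.0072,-0.0224,0.0044,0,0,0],[0.0072,-0.0224,0.0044,0,0,0],[0.0072,-0.0224,0.0044,0,0,0],[0.0072,-0.0224,0.0044,0,0,0],[0.0072,-0.0224,0.0044,0,0,0],[0.0072,-0.0224,0.0044,0,0,0],[0,0,0,0,0,0]],
  ],
)

```text
time: 2.87
tool_pos: [424.2, 226.8, 239.3]
tool_rot: [-3.062, 0.001, 0.439]
wrist_force: [0.4, 0.4, -0.2]
opening: 85.1
grip_force: 0.0
```

```bash
python3 - <<'E'
from h import *
snap("wrist")
d,K,D,C=snap("wrist"); P=cloud(d,K,D,C)
np.savez("ca.npz",K=K,D=D,C=C,P=P,px=d["pixels"]); cv2.imwrite("pics/ca.png",cv2.resize(d["pixels"][...,::-1],(768,576)))
print(manip.sense()["tool_pos"])
E
```

```text
[423.88882957 225.20693286 239.98685148]
```

View pics/ca.png

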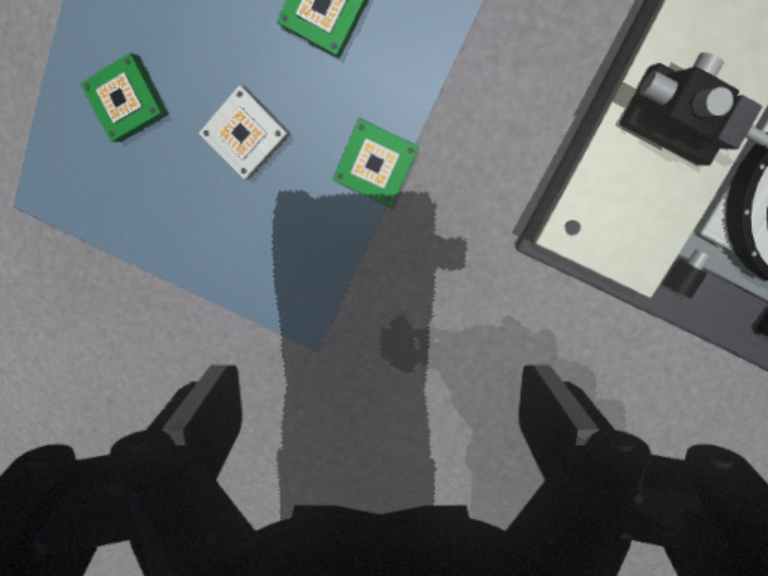

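The aluminium carrier is at display (242,132), turned about 40°. The arm fell short and the tool is tilted, so I'll check the joints and measure the carrier.

```bash
cat > car.py <<'E'
from h import *
def carrier(px,P,K,D,C):
    hsv=cv2.cvtColor(px,cv2.COLOR_RGB2HSV)
    m=((hsv[...,1]<60)&(hsv[...,2]>120)&(P[...,0]<560)&(P[...,2]<60)).astype(np.uint8)
    m=cv2.morphologyEx(m,cv2.MORPH_CLOSE,np.ones((9,9),np.uint8))
    for c in cv2.findContours(m,cv2.RETR_EXTERNAL,cv2.CHAIN_APPROX_NONE)[0]:
        if cv2.contourArea(c)<400: continue
        W=plane(c.reshape(-1,2),14,K,D,C)[:,:2].astype(np.float32)
        r=cv2.minAreaRect(W)
        if 35<min(r[1])<65: print("rect",r,"z",np.nanmedian(P[...,2][m>0]))
E
python3 - <<'E'
from car import *
s=manip.sense(); print(s["qpos"].round(3),s["tool_rot"])
z=np.load("ca.npz"); K,D,C,P,px=[z[k] for k in("K","D","C","P","px")]
carrier(px,P,K,D,C)
print(plane([[242/1.5,132/1.5]],16,K,D,C))
E
```

```text
[ 0.437  0.17  -0.068  1.334  0.079  3.141] [-3.06294972e+00  1.10839932e-03  4.37695938e-01]
rect ((250.92735290527344, -126.76304626464844), (42.43782424926758, 57.40797424316406), 25.735450744628906) z -0.09085851175558446
rect ((-34.02364730834961, 364.6648864746094), (46.87361526489258, 74.76104736328125), 34.35063934326172) z -0.09085851175558446
[[446.85244469 371.44798803  16.        ]]
```

```bash
cat > car.py <<'E'
from h import *
def carrier(px,K,D,C,uv,z=14,w=50,out=None):
    # non-blue, non-green bright blob around uv -> min area rectangle on plane z
    hsv=cv2.cvtColor(px,cv2.COLOR_RGB2HSV); u,v=map(int,uv)
    m=((hsv[...,2]>150)&(hsv[...,1]<50)).astype(np.uint8)
    k=np.zeros_like(m); k[max(0,v-w):v+w,max(0,u-w):u+w]=1; m*=k
    m=cv2.morphologyEx(m,cv2.MORPH_CLOSE,np.ones((7,7),np.uint8))
    c=max(cv2.findContours(m,cv2.RETR_EXTERNAL,cv2.CHAIN_APPROX_NONE)[0],key=cv2.contourArea)
    W=plane(c.reshape(-1,2),z,K,D,C)[:,:2].astype(np.float32)
    print("rect",cv2.minAreaRect(W),"area px",cv2.contourArea(c))
E
python3 - <<'E'
from car import *
z=np.load("ca.npz"); K,D,C,P,px=[z[k] for k in("K","D","C","P","px")]
hsv=cv2.cvtColor(px,cv2.COLOR_RGB2HSV); print(hsv[70:108:5,140:185:8].tolist()[3], P[88,161])
carrier(px,K,D,C,(161,88),w=40)
g=lambda a:Ro.from_euler("xyz",manip.sense()["tool_rot"])
goto([400,226,240],1.5)
E
```

```text
[[66, 6, 204], [15, 33, 218], [12, 12, 108], [15, 16, 194], [15, 7, 218], [72, 6, 212]] [446.75748699 371.62962002  16.5110319 ]
rect ((446.09698486328125, 372.9241943359375), (49.72465515136719, 49.65970230102539), 69.44684600830078) area px 1835.0
tcp [423.9 225.2 240. ] rot [-3.0629e+00  1.1000e-03  4.3770e-01] open 85.6
turn [-0.0717 -0.0408 -1.0618] shift before turn [-21.3 -10.8   0.9] shift after turn [ -0.9 -23.9  -0. ]
```

```bash
python3 -c "
from h import *
goto([446.5,372,100],1.212)"
```

```text
tcp [423.9 225.2 240. ] rot [-3.0629e+00  1.1000e-03  4.3770e-01] open 85.6
turn [-0.0751 -0.0294 -0.7739] shift before turn [  82.9 -112.   149.2] shift after turn [145.4 -30.4 140. ]
```

carry_out(
  moves=[
    [[0,0,0,-0.0094,-0.0037,-0.0967],[0,0,0,-0.0094,-0.0037,-0.0967],[0,0,0,-0.0094,-0.0037,-0.0967],[0,0,0,-0.0094,-0.0037,-0.0967],[0,0,0,-0.0094,-0.0037,-0.0967],[0,0,0,-0.0094,-0.0037,-0.0967],[0,0,0,-0.0094,-0.0037,-0.0967],[0,0,0,-0.0094,-0.0037,-0.0967]],
  ],
  jaw=0.072,
)

```text
time: 3.63
tool_pos: [424.0, 224.6, 240.6]
tool_rot: [3.14, -0.0, 1.215]
wrist_force: [-0.4, -0.6, -0.1]
opening: 72.0
grip_force: 0.0
```

carry_out(
  moves=[
    [[0.0203,-0.0043,0.0175,0,0,0],[0.0208,-0.0043,0.0175,0,0,0],[0.0208,-0.0043,0.0175,0,0,0],[0.0208,-0.0043,0.0175,0,0,0],[0.0208,-0.0043,0.0175,0,0,0],[0.0208,-0.0043,0.0175,0,0,0],[0.0208,-0.0044,0.0175,0,0,0],[0,0,0,0,0,0]],
  ],
)

```text
time: 4.3
tool_pos: [445.9, 373.0, 114.5]
tool_rot: [-3.14, 0.002, 1.212]
wrist_force: [0.3, 0.6, -0.1]
opening: 72.2
grip_force: 0.0
```

```bash
python3 - <<'E'
from car import *
snap("wrist")
d,K,D,C=snap("wrist")
cv2.imwrite("pics/ca2.png",d["pixels"][...,::-1])
Ci=np.linalg.inv(C); q=Ci@[446.5,372,15,1]; uv=cv2.projectPoints(q[:3].reshape(1,1,3),np.zeros(3),np.zeros(3),K,D)[0].ravel(); print(uv)
carrier(d["pixels"],K,D,C,uv,w=120)
goto([446.5,372,2],1.212)
E
```

```text
[253.67832365 190.31332869]
rect ((468.2359924316406, 270.16229248046875), (27.955888748168945, 28.186500549316406), 0.2044968158006668) area px 757.0
tcp [446.5 371.2 117.3] rot [-3.1415e+00  1.0000e-03  1.2115e+00] open 72.0
turn [-0.0001  0.001  -0.0005] shift before turn [  0.9  -0.3 115.3] shift after turn [  0.8  -0.3 115.3]
```

View pics/ca2.png

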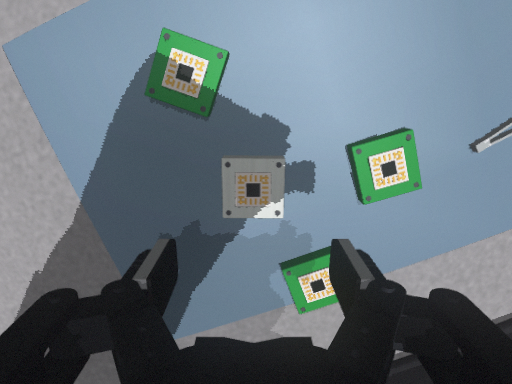

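The carrier is centred at (253,189), aligned with the jaw, within a pixel of the prediction. Descending.

carry_out(
  moves=[
    [[0,0,0.018,0,0,0],[0,0,0.018,0,0,0],[0,0,0.018,0,0,0],[0,0,0.018,0,0,0],[0,0,0.018,0,0,0],[0,0,0.014,0,0,0],[0,0,0.01,0,0,0],[0,0,0,0,0,0]],
  ],
)

```text
time: 5.07
tool_pos: [446.5, 370.2, 2.9]
tool_rot: [-3.141, 0.001, 1.21]
wrist_force: [-1.0, -0.8, 0.1]
opening: 71.8
grip_force: 0.0
```

carry_out(
  moves=[
    [[0,0,0,0,0,0],[0,0,0,0,0,0],[0,0,0,0,0,0],[0,0,0,0,0,0],[0,0,0,0,0,0],[0,0,0,0,0,0],[0,0,0,0,0,0],[0,0,0,0,0,0]],
  ],
  jaw=0.03,
  grip_force=40,
)

```text
time: 5.73
tool_pos: [447.5, 371.7, 5.4]
tool_rot: [3.14, -0.002, 1.211]
wrist_force: [-1.2, -2.9, 7.1]
opening: 48.4
grip_force: 40.7
```

carry_out(
  moves=[
    [[0,0,-0.02,0,0,0],[0,0,-0.02,0,0,0],[0,0,-0.02,0,0,0],[0,0,-0.02,0,0,0],[0,0,-0.02,0,0,0],[0,0,-0.02,0,0,0],[0,0,0,0,0,0],[0,0,0,0,0,0]],
  ],
)

```text
time: 6.4
tool_pos: [447.6, 372.1, 125.6]
tool_rot: [3.14, -0.003, 1.211]
wrist_force: [0.7, -0.1, -1.5]
opening: 48.5
grip_force: 42.4
```

```bash
python3 - <<'E'
from car import *
s=manip.sense(); print(s["grip_force"])
d,K,D,C=snap("wrist"); cv2.imwrite("pics/held.png",d["pixels"][...,::-1])
P=cloud(d,K,D,C); p=s["tool_pos"]; m=(np.linalg.norm(P[...,:2]-p[:2],axis=-1)<12); print("chip z minus tcp",np.nanmedian(P[...,2][m])-p[2])
# chuck ellipse from the station view and the top view
for n in("st","top0"):
    z=np.load(n+".npz"); K,D,C,P,px=[z[k] for k in("K","D","C","P","px")]
    g=cv2.cvtColor(px,cv2.COLOR_RGB2GRAY)
    near=(np.hypot(P[...,0]-582,P[...,1]+24)<75)&(P[...,2]>40)&(P[...,2]<65)
    m=((g>150)&near).astype(np.uint8); m=cv2.morphologyEx(m,cv2.MORPH_CLOSE,np.ones((5,5)))
    c=max(cv2.findContours(m,cv2.RETR_EXTERNAL,cv2.CHAIN_APPROX_NONE)[0],key=cv2.contourArea).reshape(-1,2)
    W=plane(c,52,K,D,C)[:,:2]; 
    ok=(c[:,1]>2)
    A=np.c_[2*W,np.ones(len(W))][ok]; b=(W**2).sum(1)[ok]; x=np.linalg.lstsq(A,b,rcond=None)[0]
    print(n,"circle",x[:2],np.sqrt(x[2]+x[0]**2+x[1]**2),len(c))
    if n=="st": print("centre px",plane([[436/1.5,4/1.5]],52,K,D,C))
    else:print(plane([[405.5/1.5,307/1.5]],52,K,D,C))
goto([582,-24,150])
E
```

```text
42.39988088607788
chip z minus tcp 10.725287606890774
st circle [584.02063661 -23.47986142] 56.75482564091892 278
centre px [[580.50576098 -24.51483006  52.        ]]Traceback (most recent call last):
  File "<stdin>", line 11, in <module>
ValueError: max() iterable argument is empty
```

View pics/held.png

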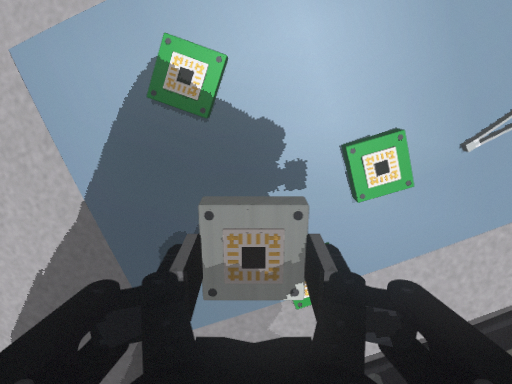

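The carrier is held square and level at (253,257). Next I'll go to a viewpoint beside the chuck.

carry_out(
  moves=[
    [[-0.0252,0.0166,-0.0066,0,0,0],[-0.0252,0.0166,-0.0066,0,0,0],[-0.0252,0.0166,-0.0066,0,0,0],[-0.0252,0.0166,-0.0066,0,0,0],[-0.0252,0.0166,-0.0066,0,0,0],[-0.0252,0.0166,-0.0066,0,0,0],[-0.0252,0.0166,-0.0066,0,0,0],[-0.0252,0.0166,-0.0066,0,0,0]],
  ],
)

```text
time: 7.12
tool_pos: [499.7, 134.4, 176.0]
tool_rot: [-3.141, 0.0, 1.211]
wrist_force: [0.5, 0.6, -0.6]
opening: 48.5
grip_force: 42.4
```

carry_out(
  moves=[
    [[-0.0252,0.0166,-0.0066,0,0,0],[-0.0252,0.0166,-0.0066,0,0,0],[-0.0252,0.0166,-0.0066,0,0,0],[-0.0252,0.0166,-0.0066,0,0,0],[-0.0252,0.0166,-0.0066,0,0,0],[-0.0252,0.0166,-0.0066,0,0,0],[-0.0252,0.0166,-0.0066,0,0,0],[-0.0252,0.0166,-0.0066,0,0,0]],
  ],
)

```text
time: 7.78
tool_pos: [553.1, -101.0, 228.8]
tool_rot: [-3.141, -0.0, 1.211]
wrist_force: [0.4, -0.0, -1.2]
opening: 48.5
grip_force: 42.4
```

```bash
python3 - <<'E'
from car import *
for i in range(4): snap("wrist")
s=manip.sense(); d,K,D,C=snap("wrist"); P=cloud(d,K,D,C); px=d["pixels"]
np.savez("ch.npz",K=K,D=D,C=C,P=P,px=px); cv2.imwrite("pics/ch.png",px[...,::-1])
c=plane([[253.5,257]],s["tool_pos"][2]+10.7,K,D,C); print("held chip",c,s["tool_pos"])
g=cv2.cvtColor(px,cv2.COLOR_RGB2GRAY)
r=np.hypot(P[...,0]-582,P[...,1]+24)
print("chuck face z",np.nanmedian(P[...,2][r<50]))
m=((P[...,2]>48)&(P[...,2]<54)&(r<72)).astype(np.uint8); m=cv2.morphologyEx(m,cv2.MORPH_OPEN,np.ones((5,5)))
c=max(cv2.findContours(m,cv2.RETR_EXTERNAL,cv2.CHAIN_APPROX_NONE)[0],key=cv2.contourArea).reshape(-1,2)
W=plane(c,52,K,D,C)[:,:2]
for i in range(5):
    x=np.linalg.lstsq(np.c_[2*W,np.ones(len(W))],(W**2).sum(1),rcond=None)[0]; R=np.sqrt(x[2]+x[:2]@x[:2]); e=abs(np.hypot(*(W-x[:2]).T)-R); print(x[:2],R,len(W)); W=W[e<max(1.5,np.percentile(e,85))]
E
```

```text
held chip [[553.81032733 -98.75218256 239.0945066 ]] [553.10003094 -99.98802212 228.3945066 ]
chuck face z 51.90705799170826
[584.14205304 -23.37109916] 61.21348088478661 403
[584.18500668 -23.43885901] 61.39283719717679 372
[584.18643158 -23.44032543] 61.4052947188537 369
[584.18643158 -23.44032543] 61.4052947188537 369
[584.18643158 -23.44032543] 61.4052947188537 369
```

View pics/ch.png

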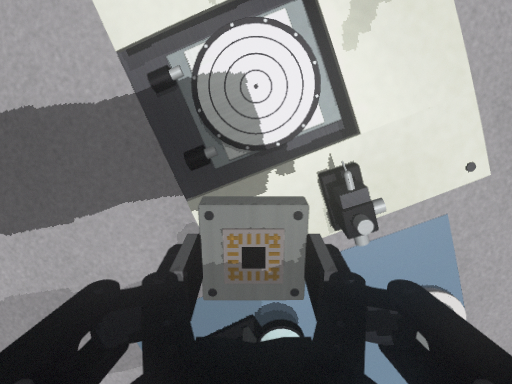

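The chuck centre dot is at (256,86) and the held chip at (253,257).

```bash
python3 - <<'E'
from h import *
z=np.load("ch.npz"); K,D,C=[z[k] for k in("K","D","C")]
print(plane([[256,86]],52,K,D,C))
goto([583.5,-24.5,57.5],1.212)
E
```

```text
[[584.55639252 -23.59290814  52.        ]]
tcp [553.  -99.2 228.4] rot [-3.1404e+00 -2.0000e-04  1.2106e+00] open 48.5
turn [-0.0012 -0.0002 -0.0014] shift before turn [ 80.6   2.4 170.9] shift after turn [ 80.7   2.3 170.9]
```

carry_out(
  moves=[
    [[0.0115,0.0003,0.0165,0,0,0],[0.0115,0.0003,0.0165,0,0,0],[0.0115,0.0003,0.0165,0,0,0],[0.0115,0.0003,0.0165,0,0,0],[0.0115,0.0004,0.0165,0,0,0],[0.0115,0.0004,0.0165,0,0,0],[0.0115,0.0004,0.0165,0,0,0],[0,0,0.0165,0,0,0]],
  ],
)

```text
time: 8.7
tool_pos: [583.9, -21.9, 96.0]
tool_rot: [-3.141, -0.001, 1.214]
wrist_force: [1.0, 0.3, -1.8]
opening: 48.5
grip_force: 42.4
```

carry_out(
  moves=[
    [[0,0,0.008,0,0,0],[0,0,0.008,0,0,0],[0,0,0.008,0,0,0],[0,0,0.006,0,0,0],[0,0,0.004,0,0,0],[0,0,0.002,0,0,0],[0,0,0.0015,0,0,0],[0,0,0,0,0,0]],
  ],
)

```text
time: 9.37
tool_pos: [584.1, -25.0, 59.9]
tool_rot: [3.141, -0.0, 1.211]
wrist_force: [-0.1, 0.9, -1.1]
opening: 48.8
grip_force: 42.4
```

carry_out(
  moves=[
    [[0,0,0.001,0,0,0],[0,0,0.001,0,0,0],[0,0,0,0,0,0],[0,0,0,0,0,0],[0,0,0,0,0,0],[0,0,0,0,0,0],[0,0,0,0,0,0],[0,0,0,0,0,0]],
  ],
)

```text
time: 10.03
tool_pos: [584.1, -24.9, 57.8]
tool_rot: [3.141, -0.0, 1.211]
wrist_force: [0.6, 0.2, -1.5]
opening: 48.3
grip_force: 42.4
```

carry_out(
  moves=[
    [[0,0,0.001,0,0,0],[0,0,0,0,0,0],[0,0,0,0,0,0],[0,0,0,0,0,0],[0,0,0,0,0,0],[0,0,0,0,0,0],[0,0,0,0,0,0],[0,0,0,0,0,0]],
  ],
)

```text
time: 10.7
tool_pos: [584.2, -24.9, 57.4]
tool_rot: [3.141, -0.0, 1.211]
wrist_force: [-3.5, 0.2, 9.0]
opening: 48.8
grip_force: 43.4
```

carry_out(
  moves=[
    [[0,0,0,0,0,0],[0,0,0,0,0,0],[0,0,0,0,0,0],[0,0,0,0,0,0],[0,0,-0.001,0,0,0],[0,0,-0.004,0,0,0],[0,0,-0.01,0,0,0],[0,0,-0.02,0,0,0]],
  ],
  jaw=0.07,
)

```text
time: 11.37
tool_pos: [582.9, -24.9, 91.1]
tool_rot: [-3.139, 0.001, 1.211]
wrist_force: [-0.4, 0.1, -1.1]
opening: 70.1
grip_force: 0.0
```

carry_out(
  moves=[
    [[0,0,-0.02,0,0,0],[0,0,-0.02,0,0,0],[0,0,-0.02,0,0,0],[0,0,-0.02,0,0,0],[0,0,-0.02,0,0,0],[0,0,-0.02,0,0,0],[0,0,0,0,0,0],[0,0,0,0,0,0]],
  ],
)

```text
time: 12.03
tool_pos: [584.7, -25.0, 213.5]
tool_rot: [3.139, -0.001, 1.211]
wrist_force: [0.6, -0.0, -0.9]
opening: 69.9
grip_force: 0.0
```

```bash
python3 - <<'E'
from car import *
for i in range(3): snap("wrist")
s=manip.sense(); d,K,D,C=snap("wrist"); P=cloud(d,K,D,C); px=d["pixels"]
np.savez("pl.npz",K=K,D=D,C=C,P=P,px=px); cv2.imwrite("pics/pl.png",px[...,::-1])
r=np.hypot(P[...,0]-584,P[...,1]+23.5)
m=(P[...,2]>63)&(P[...,2]<72)&(r<45); c=max(cv2.findContours(m.astype(np.uint8),cv2.RETR_EXTERNAL,cv2.CHAIN_APPROX_NONE)[0],key=cv2.contourArea)
print(cv2.minAreaRect(plane(c.reshape(-1,2),66,K,D,C)[:,:2].astype(np.float32)),np.nanmedian(P[...,2][m]))
A=P[m]; k=np.linalg.lstsq(np.c_[A[:,:2]-A[:,:2].mean(0),np.ones(len(A))],A[:,2],rcond=None)[0]; print("tilt",k)
m=(P[...,2]>48)&(P[...,2]<54)&(r<72)&(r>40); c=np.argwhere(m&(r>55)); 
hull=cv2.convexHull(np.argwhere(m)[:,::-1].astype(np.int32)).reshape(-1,2); W=plane(hull,52,K,D,C)[:,:2]
x=np.linalg.lstsq(np.c_[2*W,np.ones(len(W))],(W**2).sum(1),rcond=None)[0]; print("chuck",x[:2],np.sqrt(x[2]+x[:2]@x[:2]))
goto([430,-338,230],0.167)
E
```

```text
((584.9804077148438, -23.456867218017578), (49.5776481628418, 49.74192810058594), 69.42987823486328) 65.8836457777868
tilt [-2.34753915e-03 -3.33532652e-03  6.61204495e+01]
chuck [584.22047819 -23.33709444] 61.84905131176628
tcp [583.6 -24.9 211.1] rot [-3.1407e+00  1.0000e-04  1.2111e+00] open 70.0
turn [-7.0000e-04  6.0000e-04  1.0441e+00] shift before turn [-347.1  -33.5  -18.8] shift after turn [-203.5  283.2  -18.9]
```

View pics/pl.png

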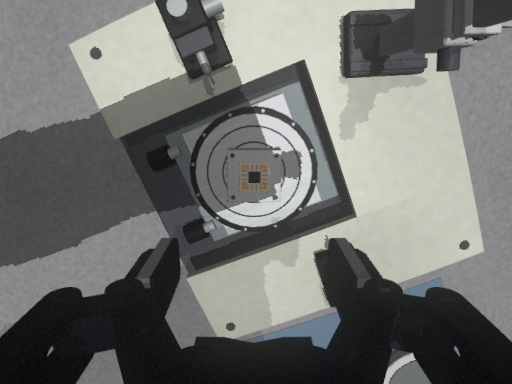

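Placed: the carrier is centred on the chuck (chip at (254,177)), within 1 mm and flat. Now a view of the scriber, with yaw turned for the loupe.

carry_out(
  moves=[
    [[0,0,-0.002,0,0,0.12],[0,0,-0.002,0,0,0.12],[0,0,-0.002,0,0,0.12],[0,0,-0.002,0,0,0.12],[0,0,-0.002,0,0,0.12],[0,0,-0.002,0,0,0.12],[0,0,-0.002,0,0,0.12],[0,0,-0.002,0,0,0.12]],
  ],
)

```text
time: 12.9
tool_pos: [583.6, -24.9, 227.2]
tool_rot: [-3.141, 0.001, 0.245]
wrist_force: [-0.3, 0.1, 0.2]
opening: 70.1
grip_force: 0.0
```

carry_out(
  moves=[
    [[0,0,0,0,0,0.084],[0.009,0.0015,0,0,0,0],[0.009,0.0015,0,0,0,0],[0.009,0.0015,0,0,0,0],[0.009,0.0015,0,0,0,0],[0.009,0.0015,0,0,0,0],[0.009,0.0015,0,0,0,0],[0,0,0,0,0,0]],
  ],
)

```text
time: 13.57
tool_pos: [639.4, -24.8, 226.6]
tool_rot: [-3.141, 0.001, 0.167]
wrist_force: [0.4, -0.4, 0.0]
opening: 70.1
grip_force: 0.0
```

```bash
python3 - <<'E'
from car import *
for i in range(3): snap("wrist")
s=manip.sense(); d,K,D,C=snap("wrist"); P=cloud(d,K,D,C); px=d["pixels"]
np.savez("ga.npz",K=K,D=D,C=C,P=P,px=px); cv2.imwrite("pics/ga.png",px[...,::-1])
print(s["tool_pos"],s["tool_rot"],s["qpos"].round(2))
m=(P[...,0]>690)&(P[...,2]>125)&(P[...,2]<260)
A=P[m]
for y in range(-30,80,6):
    q=A[(A[:,1]>=y)&(A[:,1]<y+6)]
    if len(q): print(y,len(q),q.min(0).round(1),q.max(0).round(1),np.median(q,0).round(1))
E
```

```text
[638.2407806  -24.85684719 227.3658896 ] [-3.14134044e+00  5.34988461e-04  1.67057725e-01] [-0.04  0.52  0.39  1.45  0.    2.94]
12 12 [721.7  17.4 162.4] [724.2  17.9 170.9] [723.   17.7 167.2]
18 217 [713.2  18.  159.7] [726.3  24.  173.5] [719.7  21.  170.3]
24 349 [714.4  24.  144.1] [732.8  30.  184.6] [724.4  28.  171. ]
30 1244 [712.9  30.  144.3] [761.4  36.  260. ] [725.1  34.1 183.7]
36 1735 [713.6  36.  147.4] [759.8  42.  259.9] [722.8  37.1 214.2]
42 457 [715.6  42.  154.9] [756.7  48.  196.6] [735.6  44.9 193.6]
48 246 [717.3  48.  159.5] [746.   53.9 196.4] [734.2  50.7 194.5]
54 155 [719.   54.  192.3] [740.1  59.9 196.8] [735.1  55.9 194.5]
60 14 [720.7  60.2 193.1] [722.6  62.8 195.7] [721.9  60.8 194.3]
```

View pics/ga.png

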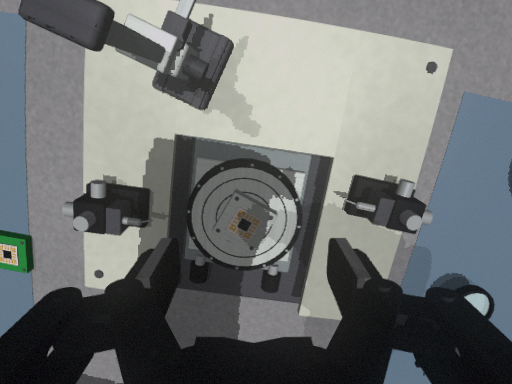

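The wrist view shows the gauge base at (195,65) and the bright blade going up past the top edge near (188,0), so the tip is out of frame. I'll triangulate it from the two fixed cameras.

```bash
python3 - <<'E'
from h import *
L={}
for n in("top","scene"):
    d,K,D,C=snap(n); L[n]=(K,D,C,d["pixels"],cloud(d,K,D,C))
K,D,C,px,P=L["top"]; print(px[128:150,244:260].sum(-1)//3)
def tri(a,b):
    r1,o1=ray([a],*L["top"][:3]); r2,o2=ray([b],*L["scene"][:3]); r1=r1[0];r2=r2[0]
    t=np.linalg.lstsq(np.c_[r1,-r2],o2-o1,rcond=None)[0]; return (o1+t[0]*r1).round(1),(o2+t[1]*r2).round(1)
print(tri((254,134),(195,202.2)))
# beam top check & known points
P=L["scene"][4]; px=L["scene"][3]
print(px[196:210,188:212].sum(-1)//3); print(P[196:210,188:212,2].round(0).astype(int))
print(L["top"][4][128:150,244:260,2].round(0).astype(int))
E
```

```text
[[116 115 114 115 116 114 115 114 114 113 115 113 106  77  42  49]
 [113 114 114 113 113 114 114 115 114 114 114 112 104  74  42  51]
 [115 115 114 112 113 115 114 113 115 115 114 113 100  63  44  53]
 [115 116 115 113 113 113 114 114 114 115 115 114  98  63  45  54]
 [116 115 115 115 114 116 116 113 113 114 118 120  97  61  44  53]
 [115 113 114 114 115 116 116 114 112 112 127 131  92  53  45  55]
 [114 112 112 114 114 115 113 112 113 120 138 133  85  53  47  57]
 [114 113 112 113 113 112 112 112 119 141 150 128  88  55  47  57]
 [116 115 114 114 113 112 111 111 127 150 154 136  88  52  48  58]
 [114 115 115 115 114 113 113 108 130 155 148 126  91  48  48  59]
 [114 116 115 114 114 113 113 120 140 155 137 106  91  49  49  59]
 [115 115 116 114 112 112 113 129 149 153 135 105  88  49  49  59]
 [123 114 109 111 121 126 125 139 154 149 133 116  84  51  52  61]
 [137 105  90  99 123 134 137 146 154 147 141 138 100  52  54  64]
 [138  90  88  88  89  93 106 129 140 138 144 145 106  52  54  67]
 [133  93  87  88  88  87  88  86  89 106 134 140 106  53  56  65]
 [109  90  88  88  88  88  8
[... 4040 characters left out ...]
 158 157  -3   0 703 725 730]
 [ -2  -2  -1   4   1  -2  -2   0 161 153 157  -5   1 705 724 732]
 [ 56  55 271 274  53  56  53  55 159 154 156  54  53 712 723 730]
 [ 57 269 270 274 272 270 271 157 157 154  52  53  58 710 725 729]
 [ 58 273 272 267 271 271 269 270 271 269  54  51  56 710 729 732]
 [ 55 271 267 274 270 269 271 268 273 269 268  51  63 711 724 729]
 [ 73 271 275 270 266 271 271 271 272 273 270  53  54 711 724 729]
 [ 79 263 269 271 271 270 268 271 273 267 271  57  52 714 724 730]
 [175 241 244 246 262 266 273 267 273 269 184  57 658 711 724 729]
 [177 221 227 238 239 240 247 253 266 267 198 186 660 714 722 730]
 [180 211 220 221 224 224 231 238 240 228 194 186 667 712 722 728]]
```

carry_out(
  moves=[
    [[-0.0164,0.0171,0.0017,0,0,0],[-0.0164,0.0171,0.0017,0,0,0],[-0.0164,0.0171,0.0017,0,0,0],[-0.0164,0.0171,0.0017,0,0,0],[-0.0164,0.0171,0.0017,0,0,0],[-0.0164,0.0171,0.0017,0,0,0],[-0.0164,0.0171,0.0017,0,0,0],[-0.0164,0.0171,0.0017,0,0,0]],
  ],
)

```text
time: 14.53
tool_pos: [531.1, -182.3, 214.3]
tool_rot: [3.141, -0.001, 0.167]
wrist_force: [0.5, -0.6, -0.6]
opening: 70.2
grip_force: 0.0
```

carry_out(
  moves=[
    [[-0.0164,0.0171,0.0017,0,0,0],[-0.0164,0.0171,0.0017,0,0,0],[-0.0164,0.0171,0.0017,0,0,0],[-0.0164,0.0171,0.0017,0,0,0],[-0.0164,0.0171,0.0017,0,0,0],[-0.0164,0.0171,0.0017,0,0,0],[-0.0164,0.0171,0.0017,0,0,0],[-0.0164,0.0171,0.0017,0,0,0]],
  ],
  jaw=0.045,
)

```text
time: 15.2
tool_pos: [424.5, -339.0, 200.7]
tool_rot: [3.141, -0.001, 0.167]
wrist_force: [-0.7, -0.4, -0.5]
opening: 45.1
grip_force: 0.0
```

```bash
cat > lo.py <<'E'
from car import *
for i in range(4): snap("wrist")
s=manip.sense(); d,K,D,C=snap("wrist"); P=cloud(d,K,D,C); px=d["pixels"]
np.savez("lo.npz",K=K,D=D,C=C,P=P,px=px); cv2.imwrite("pics/lo.png",px[...,::-1])
p=s["tool_pos"]; print(p,s["tool_rot"])
# handle: depth 44.5..49 above the notch rims, near TCP
m=(P[...,2]>36)&(P[...,2]<55)&(np.hypot(P[...,0]-430,P[...,1]+338)<130)
m=cv2.morphologyEx(m.astype(np.uint8),cv2.MORPH_OPEN,np.ones((3,3)))>0
A=P[m]
ax=np.array([np.cos(.167),np.sin(.167)])
t=(A[:,:2]-[430,-338])@ax; w=(A[:,:2]-[430,-338])@[-ax[1],ax[0]]
for a in range(-90,120,8):
    q=(t>=a)&(t<a+8)
    if q.sum()>3: print(a+4,q.sum(),"w",w[q].min().round(1),w[q].max().round(1),np.median(w[q]).round(1),"z",np.median(A[q,2]).round(1))
E
python3 lo.py
```

```text
[ 425.0952058  -338.38041004  200.66525886] [-3.14149100e+00 -6.78476750e-04  1.65852889e-01]
-70 95 w -5.3 8.0 0.8 z 45.7
-62 100 w -5.3 7.9 1.8 z 45.8
-54 106 w -5.3 7.8 1.8 z 45.4
-46 103 w -5.2 7.8 0.8 z 45.6
-38 212 w -19.1 20.6 -0.2 z 44.8
-30 198 w -19.0 20.8 1.7 z 44.5
-22 119 w -6.1 7.6 0.7 z 45.4
-14 117 w -6.1 7.5 0.7 z 45.4
-6 120 w -6.0 7.5 0.7 z 45.4
2 126 w -6.0 7.4 0.7 z 45.4
10 122 w -5.9 7.4 0.7 z 45.4
18 125 w -5.9 7.3 0.7 z 45.5
26 130 w -5.9 7.3 0.7 z 45.4
34 306 w -18.9 20.3 0.7 z 44.2
42 158 w -19.3 20.2 0.7 z 44.2
50 303 w -19.3 19.7 -0.2 z 45.5
58 454 w -25.6 26.7 0.7 z 42.3
66 606 w -29.1 30.2 0.6 z 43.2
74 639 w -29.8 31.1 0.6 z 43.4
82 604 w -29.7 30.0 0.6 z 43.2
90 560 w -27.6 28.9 0.6 z 42.6
98 462 w -23.1 25.4 0.6 z 42.1
106 156 w -14.2 15.5 0.6 z 46.2
```

```bash
python3 -c "
from h import *
goto([430,-337.4,21],0.159)"
```

```text
tcp [ 425.5 -338.   200.7] rot [-3.1416e+00 -8.0000e-04  1.6680e-01] open 45.0
turn [-0.     -0.0008  0.0078] shift before turn [  4.4   0.2 179.7] shift after turn [4.500e+00 1.000e-01 1.797e+02]
```

carry_out(
  moves=[
    [[0.0048,0,0.022,0,0,0.008],[0,0,0.022,0,0,0],[0,0,0.022,0,0,0],[0,0,0.022,0,0,0],[0,0,0.022,0,0,0],[0,0,0.02,0,0,0],[0,0,0,0,0,0],[0,0,0,0,0,0]],
  ],
)

```text
time: 16.12
tool_pos: [430.3, -336.4, 70.4]
tool_rot: [-3.14, 0.001, 0.16]
wrist_force: [0.3, -0.3, -0.0]
opening: 45.4
grip_force: 0.0
```

```bash
sed 's/snap("wrist")$/0/;s/lo.npz/lo2.npz/;s/lo.png/lo2.png/' lo.py > lo2.py; sed -i 's/^for i in range(4).*$/snap("wrist")/' lo2.py; python3 lo2.py; python3 -c "
from h import *
goto([430,-337.4,21],0.159)"
```

```text
[ 430.86310005 -337.10852965   71.45208098] [ 3.14138758e+00 -7.36497144e-04  1.59970589e-01]
-70 204 w -5.0 8.6 2.0 z 45.8
-62 230 w -5.6 8.4 1.4 z 45.7
-54 247 w -5.6 8.3 1.3 z 45.7
-46 262 w -6.2 8.1 1.3 z 45.6
-38 482 w -18.4 20.9 1.2 z 44.8
-30 592 w -18.5 21.0 1.7 z 44.0
-22 288 w -6.1 7.7 0.5 z 45.5
-14 297 w -6.0 7.6 1.0 z 45.5
-6 303 w -6.0 7.4 1.0 z 45.4
2 317 w -5.9 7.7 0.4 z 45.5
10 333 w -5.9 7.8 0.9 z 45.5
18 334 w -5.9 7.6 0.8 z 45.4
26 362 w -6.4 7.4 0.8 z 45.4
34 853 w -19.2 20.5 0.2 z 44.1
42 488 w -19.2 20.4 0.6 z 44.2
50 920 w -19.8 20.9 0.6 z 45.6
58 1426 w -26.3 27.5 0.6 z 42.1
66 1758 w -29.2 30.3 -0.0 z 43.0
74 1921 w -30.2 31.4 0.5 z 43.5
82 1939 w -29.9 30.6 0.9 z 43.2
90 1814 w -28.1 29.4 0.8 z 42.6
98 1546 w -24.4 25.5 0.3 z 42.1
106 520 w -14.9 15.9 0.2 z 46.1
tcp [ 431.2 -337.5   71.9] rot [ 3.1406e+00 -1.5000e-03  1.5980e-01] open 44.9
turn [ 0.001  -0.0015  0.0008] shift before turn [-1.2 -0.3 50.9] shift after turn [-1.1 -0.3 50.9]
```

Consistent. Descend the last 50 mm, grip, then lift.

carry_out(
  moves=[
    [[0,0,0.012,0,0,0],[0,0,0.012,0,0,0],[0,0,0.012,0,0,0],[0,0,0.008,0,0,0],[0,0,0.005,0,0,0],[0,0,0.001,0,0,0],[0,0,0,0,0,0],[0,0,0,0,0,0]],
  ],
)

```text
time: 16.88
tool_pos: [430.7, -337.7, 21.2]
tool_rot: [3.141, -0.001, 0.159]
wrist_force: [0.8, -0.2, 1.8]
opening: 45.4
grip_force: 0.0
```

carry_out(
  moves=[
    [[0,0,0,0,0,0],[0,0,0,0,0,0],[0,0,0,0,0,0],[0,0,0,0,0,0],[0,0,0,0,0,0],[0,0,0,0,0,0],[0,0,0,0,0,0],[0,0,0,0,0,0]],
  ],
  jaw=0.0,
  grip_force=80,
)

```text
time: 17.55
tool_pos: [430.6, -337.6, 21.1]
tool_rot: [3.141, -0.001, 0.159]
wrist_force: [-1.3, 1.2, 7.2]
opening: 12.2
grip_force: 78.0
```

carry_out(
  moves=[
    [[0,0,-0.005,0,0,0],[0,0,-0.01,0,0,0],[0,0,-0.015,0,0,0],[0,0,-0.02,0,0,0],[0,0,-0.02,0,0,0],[0,0,-0.02,0,0,0],[0,0,-0.02,0,0,0],[0,0,-0.02,0,0,0]],
  ],
)

```text
time: 18.22
tool_pos: [430.2, -337.4, 152.5]
tool_rot: [3.141, -0.001, 0.159]
wrist_force: [0.6, 0.1, -1.8]
opening: 12.5
grip_force: 78.1
```

carry_out(
  moves=[
    [[0,0,-0.02,0,0,0],[0,0,-0.02,0,0,0],[0,0,-0.01,0,0,0],[0,0,0,0,0,0],[0,0,0,0,0,0],[0,0,0,0,0,0],[0,0,0,0,0,0],[0,0,0,0,0,0]],
  ],
)

```text
time: 18.88
tool_pos: [429.8, -337.2, 199.5]
tool_rot: [-3.14, 0.001, 0.159]
wrist_force: [1.3, -1.0, -1.0]
opening: 12.3
grip_force: 78.1
```

```bash
cat > le.py <<'E'
from h import *
def lens():
    s=manip.sense(); d,K,D,C=snap("wrist"); P=cloud(d,K,D,C); px=d["pixels"]; p=s["tool_pos"]
    T=Ro.from_euler("xyz",s["tool_rot"])
    Q=(P-p)@T.as_matrix()          # tool coordinates
    h=(abs(Q[...,1])<9)&(Q[...,0]>12)&(Q[...,0]<42)&(Q[...,2]<0)&(Q[...,2]>-45)
    A=P[h]; B=Q[h]; k=np.polyfit(B[:,0],B[:,2],1); print("handle top in tool z at x=0: %.1f slope %.4f n %d"%(k[1],k[0],len(A)))
    g=px.max(-1); 
    r=(Q[...,0]>38)&(Q[...,0]<115)&(abs(Q[...,1])<40)&(Q[...,2]<0)&(Q[...,2]>-50)
    m=cv2.morphologyEx(r.astype(np.uint8),cv2.MORPH_OPEN,np.ones((3,3)))
    c=max(cv2.findContours(m,cv2.RETR_EXTERNAL,cv2.CHAIN_APPROX_NONE)[0],key=cv2.contourArea).reshape(-1,2)
    ringz=np.nanpercentile(P[...,2][m>0],90); 
    W=plane(c,ringz,K,D,C)[:,:2]; W=W[((W-p[:2])@T.as_matrix()[:2,0])>52]
    x=np.linalg.lstsq(np.c_[2*W,np.ones(len(W))],(W**2).sum(1),rcond=None)[0]
    print("ring top z",ringz.round(1),"lens centre",x[:2].round(1),"r",np.sqrt(x[2]+x[:2]@x[:2]).round(1))
    R=m>0; A=P[R]; A=A[A[:,2]>ringz-4]; a=np.linalg.lstsq(np.c_[A[:,:2]-A[:,:2].mean(0),np.ones(len(A))],A[:,2],rcond=None)[0]; print("ring tilt",a.round(3))
    print("tcp",p.round(1),s["tool_rot"].round(3),"grip",s["grip_force"],"open",s["opening"].round(1) if hasattr(s["opening"],"round") else s["opening"], "f",s["wrist_force"].round(1))
    np.savez("le.npz",P=P,px=px,K=K,D=D,C=C)
if __name__=="__main__":
    snap("wrist"); lens()
E
python3 le.py
```

```text
handle top in tool z at x=0: -25.5 slope 0.0466 n 2518
ring top z 224.8 lens centre [ 504.1 -325.1] r 30.1
ring tilt [-3.00000e-03  1.00000e-03  2.22987e+02]
tcp [ 429.9 -337.2  199.7] [-3.141  0.     0.159] grip 78.06681275367737 open 12.23232345214559 f [ 0.4 -0.1 -1.2]
```

The loupe is lifted, level (ring tilt below 0.004) and held at 78 N. Carrying it across at this height.

carry_out(
  moves=[
    [[0.004,-0.009,0,0,0,0],[0.008,-0.018,0,0,0,0],[0.009,-0.02,0,0,0,0],[0.009,-0.02,0,0,0,0],[0.009,-0.02,0,0,0,0],[0.009,-0.02,0,0,0,0],[0.009,-0.02,0,0,0,0],[0.009,-0.02,0,0,0,0]],
  ],
)

```text
time: 19.65
tool_pos: [472.2, -180.2, 200.5]
tool_rot: [-3.141, -0.0, 0.159]
wrist_force: [0.1, -0.3, -1.4]
opening: 12.4
grip_force: 78.1
```

carry_out(
  moves=[
    [[0.009,-0.02,0,0,0,0],[0.009,-0.02,0,0,0,0],[0.009,-0.02,0,0,0,0],[0.009,-0.02,0,0,0,0],[0.009,-0.02,0,0,0,0],[0.009,-0.02,0,0,0,0],[0.006,-0.013,0,0,0,0],[0.002,-0.005,0,0,0,0]],
  ],
)

```text
time: 20.32
tool_pos: [511.7, -33.5, 200.5]
tool_rot: [-3.141, -0.0, 0.161]
wrist_force: [0.4, 0.4, -2.4]
opening: 12.5
grip_force: 78.1
```

```bash
python3 le.py; python3 -c "
from h import *
goto([510.7,-35.6,136.6],0.159)"
```

```text
handle top in tool z at x=0: -25.3 slope 0.0389 n 2498
ring top z 225.6 lens centre [585.7 -21.5] r 30.1
ring tilt [-3.0000e-03 -0.0000e+00  2.2378e+02]
tcp [511.6 -33.8 200.4] [-3.141 -0.     0.161] grip 78.14020156860352 open 12.643993465997154 f [-0.2  0.6 -1.5]
tcp [511.4 -34.9 200.4] rot [-3.1414e+00 -2.0000e-04  1.6070e-01] open 12.1
turn [-0.0002 -0.0002  0.0017] shift before turn [-0.8  0.6 63.8] shift after turn [-0.8  0.6 63.8]
```

carry_out(
  moves=[
    [[-0.0008,0.001,0.008,0,0,0],[0,0,0.012,0,0,0],[0,0,0.012,0,0,0],[0,0,0.012,0,0,0],[0,0,0.01,0,0,0],[0,0,0.006,0,0,0],[0,0,0.003,0,0,0],[0,0,0.001,0,0,0]],
  ],
)

```text
time: 21.08
tool_pos: [510.6, -37.2, 136.2]
tool_rot: [-3.141, 0.0, 0.159]
wrist_force: [-0.3, 0.2, -1.8]
opening: 12.5
grip_force: 78.1
```

carry_out(
  moves=[
    [[0,0,0,0,0,0],[0,0,0,0,0,0],[0,0,0,0,0,0],[0,0,0,0,0,0],[0,0,0,0,0,0],[0,0,0,0,0,0],[0,0,0,0,0,0],[0,0,0,0,0,0]],
  ],
)

```text
time: 21.75
tool_pos: [510.9, -36.9, 136.6]
tool_rot: [-3.142, -0.0, 0.159]
wrist_force: [-0.2, -0.5, -1.3]
opening: 12.4
grip_force: 78.1
```

```bash
python3 le.py; python3 - <<'E'
from h import *
# independent check of heights with both fixed cameras: lens ring and scriber
for n in("top","scene"):
    A=[]
    for i in range(2):
        d,K,D,C=snap(n); P=cloud(d,K,D,C)
        dk=d["pixels"].max(-1)<90
        r=np.hypot(P[...,0]-584.9,P[...,1]+23.5); m=(r<33)&(P[...,2]>120)&(P[...,2]<180)
        s=(P[...,2]>146)&(P[...,2]<164)&(P[...,0]>735)&(P[...,0]<800)&(P[...,1]>-10)&(P[...,1]<40)
        rim=m&(r>26)&(r<30.5)
        print(n,"lens centroid",P[m].mean(0).round(1),"rim z",np.median(P[rim][:,2]).round(1),rim.sum(),"scriber",P[s].mean(0).round(1),np.percentile(P[s][:,2],[10,50,90]).round(1),s.sum(),"ends",P[s].min(0).round(0),P[s].max(0).round(0))
E
```

```text
handle top in tool z at x=0: -25.4 slope 0.0424 n 2510
ring top z 161.8 lens centre [585.  -24.8] r 30.1
ring tilt [-3.00000e-03 -0.00000e+00  1.59912e+02]
tcp [510.9 -36.9 136.6] [-3.141 -0.     0.159] grip 78.14059853553772 open 12.504088077155924 f [ 0.6 -0.3 -1.6]
top lens centroid [nan nan nan] rim z nan 0 scriber [765.5  32.8 155.6] [153.4 155.3 158.3] 25 ends [754.  29. 152.] [781.  40. 160.]
top lens centroid [nan nan nan] rim z nan 0 scriber [765.   33.  156.1] [152.9 156.3 159.1] 24 ends [754.  29. 150.] [782.  40. 162.]
scene lens centroid [587.1 -24.  158.8] rim z 159.4 120 scriber [762.4  34.8 157.3] [154.1 157.3 161.3] 48 ends [737.  28. 151.] [784.  40. 163.]
scene lens centroid [586.9 -23.9 158.8] rim z 159.6 118 scriber [762.8  34.8 157.2] [154.6 157.  160.2] 47 ends [737.  28. 152.] [784.  40. 164.]<stdin>:11: RuntimeWarning: Mean of empty slice.
  ret = um.true_divide(
  return _methods._mean(a, axis=axis, dtype=dtype,
  ret = ret.dtype.type(ret / rcount)
```

The tip candidate at x≈783 is farther back than the stated 120–175 mm, so I'll check the gauge geometry in the wrist clouds.

```bash
python3 - <<'E'
from h import *
from collections import defaultdict
def grid(Ps):
    g=defaultdict(list)
    for P in Ps:
        m=(P[...,0]>680)&(P[...,0]<800)&(P[...,1]>-20)&(P[...,1]<100)&(P[...,2]>66)
        for x,y,z in P[m]: g[int(x//5),int(y//5)].append(z)
    print("y:   "+" ".join("%4d"%(5*j) for j in range(19,-5,-1)))
    for i in range(159,135,-1): print(5*i," ".join("%4d"%np.max(g[i,j]) if len(g[i,j])>0 else "   ." for j in range(19,-5,-1)))
P=np.load("ga.npz")["P"]; Q=np.load("pl.npz")["P"]
for n in("ga","pl"): print(n); grid([np.load(n+".npz")["P"]])
d,K,D,C=snap("scene"); d2,K2,D2,C2=snap("top")
print("scene");grid([cloud(d,K,D,C)]);print("top");grid([cloud(d2,K2,D2,C2)])
m=(P[...,2]>70)&(P[...,2]<80)&(P[...,0]>680)&(P[...,0]<790)&(abs(P[...,1]-45)<60)
print(cv2.minAreaRect(P[m][:,:2].astype(np.float32)),m.sum())
E
```

```text
ga
y:     95   90   85   80   75   70   65   60   55   50   45   40   35   30   25   20   15   10    5    0   -5  -10  -15  -20
795    .    .    .    .    .    .    .    .    .    .    .    .    .    .    .    .    .    .    .    .    .    .    .    .
790    .    .    .    .    .    .    .    .    .    .    .    .    .    .    .    .    .    .    .    .    .    .    .    .
785    .    .    .    .    .    .    .    .    .    .    .    .    .    .    .    .    .    .    .    .    .    .    .    .
780    .    .    .    .    .    .    .    .    .    .    .    .    .    .    .    .    .    .    .    .    .    .    .    .
775    .    .    .    .    .    .    .    .    .    .    .    .    .    .    .    .    .    .    .    .    .    .    .    .
770    .    .    .    .    .    .    .    .    .    .    .    .    .    .    .    .    .    .    .    .    .    .    .    .
765    .    .    .    .    .    .    .    .    .    .    .    .    .    .    .    .    .    .    .    .    .    .    .    .
760    .    .    .    .    .    .    .    .    .   78   75   74   72  156    .    .    .    .    .    . 
[... 10725 characters left out ...]
 71   79   85   74   74   75   78   73   77   80   77    .    .    .    .    .    .    .    .    .
695    .    .    .    .    .   77   77   75   72   69   78   74   70   80   75    .    .    .    .    .    .    .    .    .
690    .    .    .    .    .    .    .    .   71   76   76   78   79   78   71    .    .    .    .    .    .    .    .    .
685    .    .    .    .    .    .    .    .    .    .    .    .   68   74    .    .    .    .    .    .    .    .    .    .
680    .    .    .    .    .    .    .    .    .    .    .    .    .    .    .    .    .    .    .    .    .    .    .    .
((728.6385498046875, 46.021934509277344), (52.43193435668945, 66.38326263427734), 73.13551330566406) 2799
```

The gauge base measures 66×52 mm. A point 51 mm along its long axis from the origin is (777, 31), which matches the blade tip, so this blade is the scriber (middle about 155 mm high). The lens middle is at about 155 mm, level, and within 2 mm of the chip seen from above. Handing in.

```bash
python3 -c "
from workcell import manip
print(manip.hand_in())"
```

```text
the job is handed in; nothing more can be done
None
```

The carrier is on the chuck within about 1 mm of centre, and the job was handed in at about 22 s with the loupe held level and still over the chip at the scriber height (about 155 mm); the hand-in gave no verdict, and the blade tip I took as the focus mark lies about 193 mm behind the chuck centre, not the stated 120–175 mm.

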